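# Snap the lid rim of a germination box shut

### The job

Press the lid of the germination box shut with the fingertips: go round its rim and push down each of the four raised sections until it clicks and stays down. Leave the box standing where it is, neither lifted nor shoved along, keep off the thin clear window in the middle, leave everything else on the bench alone, and finish clear of it all.

Things in the scene. Friction and masses are not known exactly. Their poses are not given: they have to be found in the camera images.
- propagator: the germination box, loose on the table, about 1.4 kg: grey tub 148 x 208 mm with a white lid frame 160 (x) x 220 (y) mm overall. Origin under its centre, on the table; x across the box, y along it, z up. With a rim section shut, its upper face is level 85.5 mm above the origin, as are the lid's four fixed corner pieces; the fixed white strip (8 mm wide) inside the sections is at 84 mm.
- window: the thin clear window in the middle of the lid, 92 (x) x 152 (y) x 2 mm, sunk 8.5 mm below the shut rim; origin at its centre. Not to be pressed.
- rim_near (a joint): angle of the rim section on the long side at the box's own -x (165 mm long, 26 mm wide, hinged along its inner edge, which lies 54 mm from the box's centre): 0 sprung up (outer edge about 8 mm high), 0.30 clicked shut. It pushes back with up to 5 to 8 N when pressed at its ribbed pad (more nearer the hinge), springs back up if let go before about 0.17, and beyond that snaps down and stays.
- press_near (a point): middle of the ribbed thumb pad on top of that section (rim_near), 17 mm out from its hinge; about 5 mm higher when sprung up than when shut. It moves with the section. Axes: x outward from the box, y along the edge (tipping with the section).
- rim_far (a joint): angle of the rim section on the long side at the box's own +x (165 mm long, 26 mm wide, hinged along its inner edge, which lies 54 mm from the box's centre): 0 sprung up (outer edge about 8 mm high), 0.30 clicked shut. It pushes back with up to 5 to 8 N when pressed at its ribbed pad (more nearer the hinge), springs back up if let go before about 0.17, and beyond that snaps down and stays.
- press_far (a point): middle of the ribbed thumb pad on top of that section (rim_far), 17 mm out from its hinge; about 5 mm higher when sprung up than when shut. It moves with the section. Axes: x outward from the box, y along the edge (tipping with the section).
- rim_left (a joint): angle of the rim section on the short side at the box's own +y (105 mm long, 26 mm wide, hinged along its inner edge, which lies 84 mm from the box's centre): 0 sprung up (outer edge about 8 mm high), 0.30 clicked shut. It pushes back with up to 5 to 8 N when pressed at its ribbed pad (more nearer the hinge), springs back up if let go before about 0.17, and beyond that snaps down and stays.
- press_left (a point): middle of the ribbed thumb pad on top of that section (rim_left), 17 mm out from its hinge; about 5 mm higher when sprung up than when shut. It moves with the section. Axes: x outward from the box, y along the edge (tipping with the section).
- rim_right (a joint): angle of the rim section on the short side at the box's own -y (105 mm long, 26 mm wide, hinged along its inner edge, which lies 84 mm from the box's centre): 0 sprung up (outer edge about 8 mm high), 0.30 clicked shut. It pushes back with up to 5 to 8 N when pressed at its ribbed pad (more nearer the hinge), springs back up if let go before about 0.17, and beyond that snaps down and stays.
- press_right (a point): middle of the ribbed thumb pad on top of that section (rim_right), 17 mm out from its hinge; about 5 mm higher when sprung up than when shut. It moves with the section. Axes: x outward from the box, y along the edge (tipping with the section).
- clay_pot: terracotta pot 66 mm across, 55 mm high, with seedlings up to 115 mm; origin under its centre. A bystander.
- plastic_pot: empty black plastic pot 72 mm across, 65 mm high; origin under its centre. A bystander.
- seed_jar: amber glass jar with metal cap, 60 mm across, 85 mm high; origin under its centre. A bystander.
- dibber: turned wooden dibber lying along its x axis, 158 mm long, 26 mm thick; origin under its middle. A bystander.
- trowel: flat planting spatula 270 mm long lying along its x axis. A bystander.
- label_box: plywood box 70 x 50 x 45 mm with white plant labels standing in it up to about 80 mm; origin under its centre. A bystander.
- mug: white mug 78 mm across, 90 mm high, handle at its +y; origin under its centre. A bystander.

How it is judged:
By the outcome, as a careful person would: the job done as asked, in the order asked, and still so for the second after the job is handed in, with the robot touching nothing.
It also fails if it takes over 48 s, if anything falls off the work surface, if the arm or the gripper's body presses on something with over 40 N, if the wrist force passes 120 N, or if a joint passes its speed limit or range.

### The arm

A 7-joint arm with a two-finger parallel gripper is mounted at the origin on the work surface. World frame = base frame: x ahead of the robot, y to its left, z up, the work surface at z = 0. Lengths are in mm, angles in rad, forces in N, time in s.
With the tool pointing down it reaches from about 400 to 875 mm from the base axis. Payload 4.4 kg.
Tool frame: the origin (TCP) lies at the very end of the fingers, on their centre line; the grasp point (between the pads) lies 19 mm behind it; y points along the fingers, x is the direction in which the jaws open and shut, and the axes are right-handed (so a half turn about y gives the same grasp; the last joint's range is limited). The gripper opens to 85 mm and grips with 20 to 120 N. Pads are 22 mm wide; open, the fingers measure 114 mm over their backs; the gripper's body (76 mm by 85 mm) begins 54 mm behind the grasp point. The pads swing forward as they close: fully open they stand 13 mm farther back than shut.
Start: joints at [1.132, 0.628, 0.038, 1.517, -0.027, 0.996, -0.02], TCP at [236.774, -605.356, 231.313] pointing down, gripper open.
Joint ranges: [-3.06, 3.06], [-0.37, 2.12], [-1.25, 1.32], [0.18, 2.47], [-1.1, 4.24], [0.23, 1.98], [-2.94, 2.94]. Speed limits (rad/s): [2.57, 2.57, 3.14, 3.14, 3.14, 3.14, 3.14].

### API

Orientations are given as [roll, pitch, yaw] about the fixed x, y, z axes, in that order (R = Rz(yaw) Ry(pitch) Rx(roll)).
In Python, from cell import readout, eyes, finish_job gives the robot as it stands. The module is installed in compiled form; this text tells all that it offers.
- The arm moves only by the tool apply_moves, never from a script. Its argument "commands" is a list that holds one entry, the list of rows, each a list of 6 numbers: the shift along the tool's x, y, z in units of 0.04 m (1.0 is 0.04 m), then the turn, a rotation vector about the tool's x, y, z in units of 5 degrees (1.0 is 5 degrees). A call has 1 to 8 rows; each row shifts and turns the pose as measured when the row begins, along the tool's axes as they then stand; what a row does not reach is not made up. A row lasts 1/12 s, in which the tool goes at most 41.7 mm and 7.16 degrees, less where a joint would pass 70% of its speed; a pose out of reach is approached as far as the arm can. A call with a number of a shift or a turn outside -1 to 1 is refused whole. A call with a gripper value outside its range is refused whole. "claw" is the finger opening in mm, from 0 to 85.4, set as the call begins (left out, the last holds). The fingers move at their own pace and stop on an object; the grip force is fixed at half the most. Time passes only in rows, so rows that do not move let the fingers close. It gives the time, the measured TCP pose, the force and the opening at its end, in the units of the state.
- readout.read_state(): the state, without advancing time (a new reading comes with each control period).
- eyes.get_image(name): name is "scene" or "top" or "wrist"; returns a dict with "image" (420x560x3 uint8, red, green, blue), "mtx" (3x3 intrinsics, pixels), "rvec" (rotation vector, rad) and "tvec" (3), from world to camera coordinates, as OpenCV has them. Camera axes: x right, y down, z forward; pixel columns grow to the right and rows downward; lengths in mm; the calibration is good to about 2 mm. The wrist camera is an equidistant fisheye: a pixel r from the principal point sees the ray r / f radians off the axis. A picture is of the moment at which its call begins. There is no depth.
- finish_job(): hands the job in, once; it reports no verdict.
The state is a dict: "clock": time; "qpos": joint angles; "qd": joint speeds; "tau": joint torques, N m; "eef_pos": TCP position; "tool_rot": TCP orientation; "force": force on the tool from outside, world axes, zero at the start; "torque": the same for the moment, N m; "width": finger opening in mm.
Only numpy, scipy, OpenCV 4.12 (cv2) and the standard library are available. Lean on these libraries where they do the work, as an engineer would, in place of code of your own. Each camera call takes 0.05 s, during which the arm holds its last target. There are 200 camera calls.

## Working session

There is one attempt and no reset: what is moved stays moved. The work goes in short steps, Python scripts to look and compute and a tool call to move; the robot and the scene stay as the last step left them, time stands still between calls to the robot, and variables do not carry over. Pictures are saved under pics/ and viewed, about 8 in all and at most 12, crops included, and the job is handed in when it is done.

Besides the shell and the picture viewer there is one more tool, called after "Emit:" as name(argument=value, ...) on one line, values as JSON. apply_moves: Moves the arm, as the interface text tells. Shifts and turns lie within -1 to 1; 1 stands for 0.04 m of shift or 5 degrees of turn. Its arguments: {"type":"object","properties":{"commands":{"type":"array"},"claw":{"type":"number"}},"required":["commands"]}

```bash
mkdir -p pics
python3 - <<'E'
from cell import readout, eyes
import cv2,pickle
s=readout.read_state();print(s)
for n in("top","scene"):
    d=eyes.get_image(n);pickle.dump(d,open(n+'.pkl','wb'))
    cv2.imwrite(f'pics/{n}1.png',d["image"][:,:,::-1]);print(n,d["mtx"],d["rvec"],d["tvec"])
E
```

```text
{'clock': 0.0, 'qpos': array([ 1.13222214,  0.62936521,  0.03843572,  1.51841288, -0.02703753,
        0.99631968, -0.01996798]), 'qd': array([ 0.00028457,  0.0008888 ,  0.00020646, -0.00089243,  0.00041385,
        0.00031894,  0.00169649]), 'tau': array([ 2.53458929e-04, -5.63398790e+01,  1.22674473e+00, -1.93440789e+01,
        1.09834608e-02,  1.06176300e-02, -8.96501177e-06]), 'eef_pos': array([ 236.52909756, -604.72817782,  230.3622736 ]), 'tool_rot': array([-1.57078953,  0.00198773, -1.19800651]), 'force': array([-0.85501701,  0.30419768, -0.14339821]), 'torque': array([-0.01276665, -0.04047552, -0.01543627]), 'width': 85.25318209271649}
top [[400.98460854   0.         282.90731592]
 [  0.         400.98460854 215.96514255]
 [  0.           0.           1.        ]] [ 2.16249166 -2.11836122  0.12794757] [  -2.08151443  504.45580705 1148.75367518]
scene [[543.2552424    0.         274.09788992]
 [  0.         543.2552424  199.74160643]
 [  0.           0.           1.        ]] [ 0.81093295  2.45729487 -1.20440911] [ 413.06770129 -123.70654279 2057.56763862]
```

View pics/top1.png

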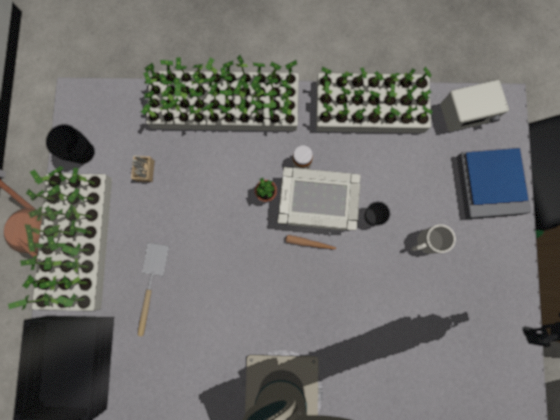

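View pics/scene1.png

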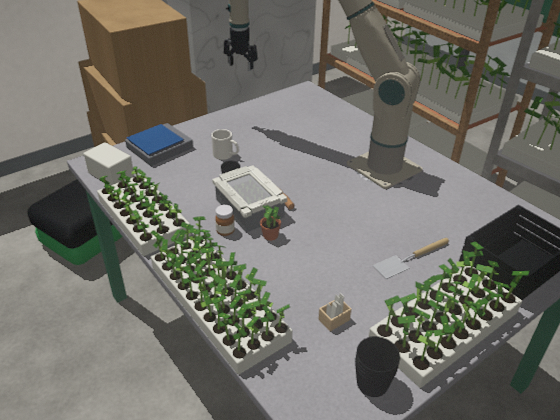

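```bash
cat > h.py <<'E'
import numpy as np,cv2,pickle
def plane(d,uv,z):
    R=cv2.Rodrigues(np.array(d["rvec"]))[0];t=np.array(d["tvec"]).reshape(3)
    C=-R.T@t; ray=R.T@np.linalg.inv(d["mtx"])@np.array([uv[0],uv[1],1.]); return C+ray*(z-C[2])/ray[2]
def proj(d,P): return cv2.projectPoints(np.array(P,float).reshape(-1,3),np.array(d["rvec"]),np.array(d["tvec"]),np.array(d["mtx"]),None)[0].reshape(-1,2)
E
python3 - <<'E'
from h import *
d=pickle.load(open('top.pkl','rb'))
c=d["image"][140:260,245:405,::-1]
cv2.imwrite('pics/crop1.png',cv2.resize(c,None,fx=5,fy=5,interpolation=cv2.INTER_CUBIC))
for uv in [(282,169),(359,173),(356,230),(279,225),(320,198)]: print(plane(d,uv,86))
E
```

```text
[633.36389315  12.83472829  86.        ]
[ 625.41909456 -207.43143521   86.        ]
[ 461.57081461 -198.34906632   86.        ]
[471.39869376  17.69375784  86.        ]
[550.78122081 -96.85266987  86.        ]
```

View pics/crop1.png

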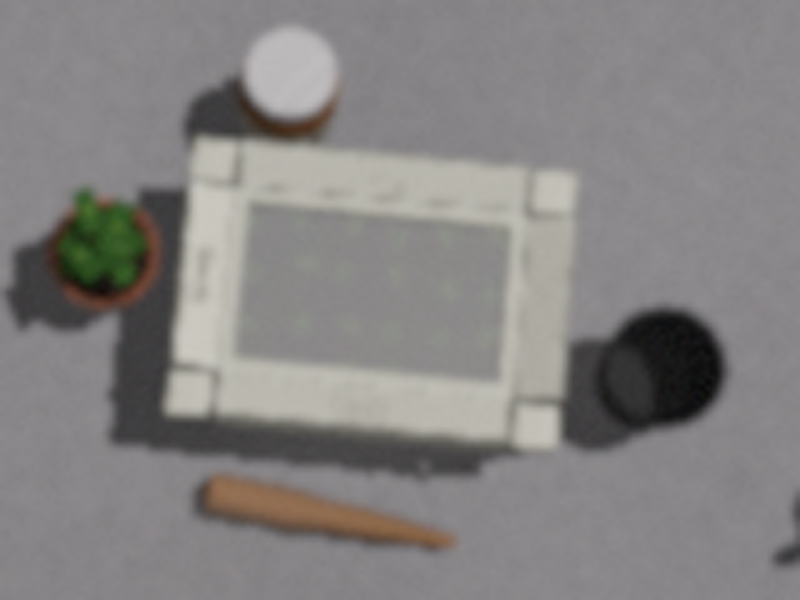

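```bash
cat >> h.py <<'E'
from scipy.optimize import least_squares
from scipy.spatial.transform import Rotation as Ro
def fit(d,uv):
    loc=np.array([[80,110],[80,-110],[-80,-110],[-80,110]])
    def f(p):
        c,s=np.cos(p[2]),np.sin(p[2]); P=np.c_[loc@np.array([[c,s],[-s,c]])+p[:2],np.full(4,85.5)]
        return (proj(d,P)-uv).ravel()
    r=least_squares(f,[550,-97,0]);return r.x,r.fun
def togo(xyz,yaw):
    from cell import readout
    s=readout.read_state();R=Ro.from_euler('xyz',s["tool_rot"]);T=Ro.from_euler('xyz',[-np.pi/2,0,yaw])
    print('t',s["clock"],s["eef_pos"].round(1),s["tool_rot"].round(4),s["force"].round(1),s["width"])
    print('shift/40',(R.inv().apply(np.array(xyz)-s["eef_pos"])/40).round(2),'turn/5deg',(np.degrees((R.inv()*T).as_rotvec())/5).round(2))
E
python3 - <<'E'
from h import *
d=pickle.load(open('top.pkl','rb'))
uv=np.array([(195,135),(578,172),(560,450),(164,415)])
uv=np.array([245,140])+(uv+.5)/5-.5
p,r=fit(d,uv);print(p,r.round(2))
c,s=np.cos(p[2]),np.sin(p[2])
for n,l in dict(near=(-72,0),far=(72,0),left=(0,102),right=(0,-102)).items(): print(n,p[0]+c*l[0]-s*l[1],p[1]+s*l[0]+c*l[1])
togo([p[0],p[1],231],p[2])
E
```

```text
[ 5.51030364e+02 -9.50673630e+01 -7.57241347e-02] [-0.07  0.52 -0.04  0.07 -0.51 -0.06  0.62 -0.48]
near 479.2366947863711 -89.62043437775986
far 622.8240336219371 -100.51429164322616
left 558.7468464338594 6.640335331366259
right 543.3138819744488 -196.77506135235228
t 0.1 [ 236.6 -604.8  230.5] [-1.5708  0.0017 -1.198 ] [ 0.2  0.  -1. ] 85.23736556247533
shift/40 [-9.01  0.   11.96] turn/5deg [-1.000e-02 -1.286e+01 -2.000e-02]
```

Emit:
apply_moves(commands=[[[-0.1, 0, 0.95, 0, -0.8, 0], [-0.1, 0, 0.95, 0, -0.8, 0], [-0.1, 0, 0.95, 0, -0.8, 0], [-0.1, 0, 0.95, 0, -0.8, 0], [-0.1, 0, 0.95, 0, -0.8, 0], [-0.1, 0, 0.95, 0, -0.8, 0], [-0.1, 0, 0.95, 0, -0.8, 0], [-0.1, 0, 0.95, 0, -0.8, 0]]], claw=0)

```text
clock: 0.77
eef_pos: [458.8, -407.2, 224.0]
tool_rot: [-1.579, 0.009, -0.638]
force: [0.9, -0.3, 0.2]
width: -0.2
```

```bash
python3 -c "
from h import *
togo([551,-95,231],-.0757)"
```

```text
t 0.7667 [ 458.8 -407.2  224. ] [-1.5791  0.0088 -0.6378] [ 0.9 -0.3  0.2] -0.16244844394720775
shift/40 [-2.8  -0.21  7.64] turn/5deg [ 0.06 -6.44 -0.12]
```

Emit:
apply_moves(commands=[[[-0.07, -0.05, 0.95, 0, -0.8, 0], [-0.07, -0.05, 0.95, 0, -0.8, 0], [-0.07, -0.05, 0.95, 0, -0.8, 0], [-0.07, -0.05, 0.95, 0, -0.8, 0], [-0.07, -0.05, 0.95, 0, -0.8, 0], [-0.07, -0.05, 0.95, 0, -0.8, 0], [-0.07, -0.05, 0.95, 0, -0.8, 0], [0, 0, 0.5, 0, -0.5, 0]]])

```text
clock: 1.43
eef_pos: [556.2, -119.6, 233.9]
tool_rot: [-1.568, 0.014, -0.07]
force: [0.2, 0.6, 0.3]
width: -0.3
```

```bash
python3 -c "
from h import *
togo([551,-95,231],-.0757)"
```

```text
t 1.4333 [ 556.2 -119.6  233.9] [-1.5677  0.0135 -0.0701] [0.2 0.6 0.3] -0.32349811814759055
shift/40 [-0.17  0.08  0.6 ] turn/5deg [-0.03  0.06 -0.16]
```

Emit:
apply_moves(commands=[[[-0.17, 0.1, 0.6, 0, 0, -0.15], [0, 0, 0, 0, 0, 0], [0, 0, 0, 0, 0, 0]]])

```text
clock: 1.68
eef_pos: [551.4, -84.9, 229.5]
tool_rot: [-1.563, 0.001, -0.056]
force: [-0.3, -0.7, 0.3]
width: 0.0
```

Run:
```python
from h import *
from cell import eyes
d=eyes.get_image("wrist");pickle.dump(d,open('w1.pkl','wb'));print(d["mtx"],d["rvec"],d["tvec"])
cv2.imwrite('pics/w1.png',cv2.resize(d["image"][:,:,::-1],(800,600)))
togo([551,-95,231],-.0757)
```

```text
[[325.1922621    0.         279.91161229]
 [  0.         325.1922621  210.57801855]
 [  0.           0.           1.        ]] [-2.87657545  0.08078199  0.01138135] [-555.5404022   -85.54140215  363.21580605]
t 1.7333 [551.1 -84.1 229.4] [-1.5619e+00  1.4000e-03 -5.5200e-02] [-0.6  0.8  0. ] -0.12832456596744712
shift/40 [ 0.01 -0.04 -0.27] turn/5deg [-0.1   0.23 -0.02]
```

View pics/w1.png

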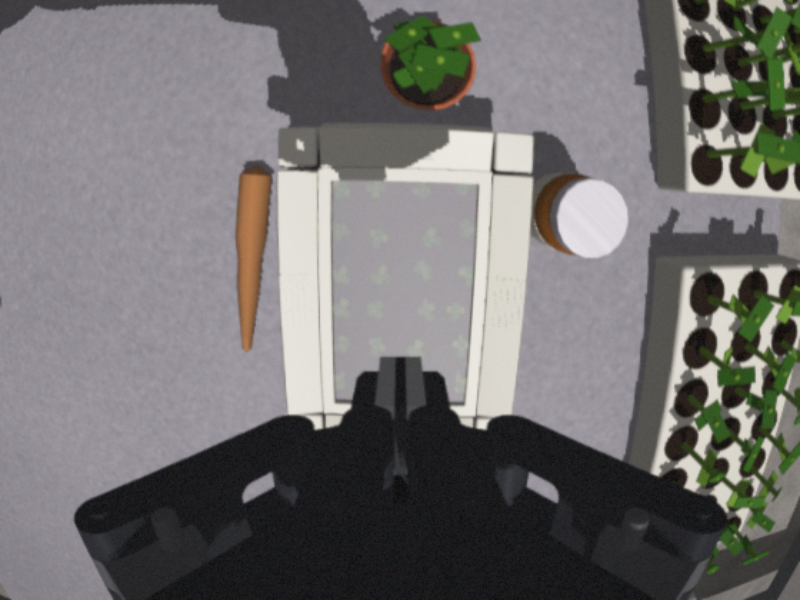

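```bash
cat >> h.py <<'E'
def fplane(d,uv,z):
    K=d["mtx"];a=np.array([uv[0]-K[0,2],uv[1]-K[1,2]]);r=np.hypot(*a);th=r/K[0,0]
    ray=np.r_[a/r*np.sin(th),np.cos(th)];R=cv2.Rodrigues(np.array(d["rvec"]))[0];C=-R.T@np.array(d["tvec"]).reshape(3);ray=R.T@ray
    return C+ray*(z-C[2])/ray[2]
def b2w(l,p=(551.0,-95.1,-.0757)):
    c,s=np.cos(p[2]),np.sin(p[2]);return np.array([p[0]+c*l[0]-s*l[1],p[1]+s*l[0]+c*l[1]])
E
python3 - <<'E'
from h import *
d=pickle.load(open('w1.pkl','rb'))
for n,uv,l in [('nl',(279,128),(-80,110)),('fl',(533,134),(80,110)),('win nl',(332,180),(-46,76)),('win fl',(479,184),(46,76)),('win nr',(334,402),(-46,-76)),('win fr',(465,403),(46,-76))]:
    z=77 if 'win' in n else 85.5
    print(n,fplane(d,(np.array(uv)+.5)*.7-.5,z)[:2].round(1),b2w(l).round(1))
E
```

```text
nl [482.2  18.9] [479.5  20.6]
fl [639.9   6.6] [639.1   8.5]
win nl [512.3 -17.1] [510.9 -15.8]
win fl [605.3 -24.7] [602.6 -22.8]
win nr [ 499.3 -171.1] [ 499.4 -167.4]
win fr [ 593.2 -177.2] [ 591.1 -174.4]
```

```bash
sed -i 's/551.0,-95.1,-.0757/551.8,-96.1,-.0757/' h.py
cat > g.py <<'E'
import sys
from h import *
x,y,z=map(float,sys.argv[1:4]);w=b2w((x,y));togo([w[0],w[1],z],-.0757)
E
python3 g.py 0 100 125; python3 -c "
from h import *
d=pickle.load(open('w1.pkl','rb'))
for uv in [(440,106),(400,90),(478,38)]: print(fplane(d,(np.array(uv)+.5)*.7-.5,95),b2w((0,110)))"
```

```text
t 1.7333 [551.1 -84.1 229.4] [-1.5619e+00  1.4000e-03 -5.5200e-02] [-0.6  0.8  0. ] -0.12832456596744712
shift/40 [0.09 2.63 2.18] turn/5deg [-0.1   0.23 -0.02]
[581.3242795   23.49081331  95.        ] [560.11904931  13.58497353]
[558.34430958  34.37399611  95.        ] [560.11904931  13.58497353]
[606.92246721  66.31274618  95.        ] [560.11904931  13.58497353]
```

Emit:
apply_moves(commands=[[[0.03, 0, 0.75, -0.1, 0.2, 0], [0.03, 0.2, 0.75, 0, 0, 0], [0.03, 0.6, 0.6, 0, 0, 0], [0, 0.8, 0, 0, 0, 0], [0, 0.5, 0, 0, 0, 0], [0, 0.2, 0, 0, 0, 0], [0, 0, 0, 0, 0, 0]]])

```text
clock: 2.32
eef_pos: [563.7, -7.2, 134.7]
tool_rot: [-1.575, -0.003, -0.09]
force: [0.3, -0.3, 0.5]
width: -0.2
```

```bash
python3 g.py 0 100 110
```

```text
t 2.3167 [563.7  -7.2 134.7] [-1.5748 -0.0027 -0.0897] [ 0.3 -0.3  0.5] -0.22963710414585284
shift/40 [-0.13  0.62  0.26] turn/5deg [ 0.05 -0.16  0.03]
```

Emit:
apply_moves(commands=[[[-0.13, 0.3, 0.26, 0.05, -0.16, 0], [0, 0.3, 0, 0, 0, 0], [0, 0, 0, 0, 0, 0], [0, 0, 0, 0, 0, 0]]])

```text
clock: 2.65
eef_pos: [561.8, -1.3, 112.5]
tool_rot: [-1.573, -0.006, -0.083]
force: [0.8, 0.5, 0.5]
width: 0.3
```

```bash
python3 g.py 0 100 85.5
```

```text
t 2.65 [561.8  -1.3 112.5] [-1.5727 -0.0058 -0.0832] [0.8 0.5 0.5] 0.28334001141505
shift/40 [-0.07  0.67  0.12] turn/5deg [ 0.02 -0.09  0.07]
```

Emit:
apply_moves(commands=[[[-0.1, 0.1, 0.15, 0, -0.1, 0.07], [0, 0.15, 0.05, 0, 0, 0], [0, 0.15, 0, 0, 0, 0], [0, 0.15, 0, 0, 0, 0], [0, 0.1, 0, 0, 0, 0]]])

```text
clock: 3.07
eef_pos: [562.1, 6.4, 89.4]
tool_rot: [-1.572, -0.008, -0.077]
force: [-1.2, 1.6, 3.3]
width: 0.1
```

```bash
python3 g.py 0 100 85.5
```

```text
t 3.0667 [562.1   6.4  89.4] [-1.5716 -0.0081 -0.0773] [-1.2  1.6  3.3] 0.05026005598976233
shift/40 [-0.06  0.1  -0.08] turn/5deg [ 0.01 -0.02  0.09]
```

Emit:
apply_moves(commands=[[[0, 0.1, 0, 0, 0, 0], [0, 0.1, 0, 0, 0, 0]]])

```text
clock: 3.23
eef_pos: [562.6, 6.8, 84.4]
tool_rot: [-1.573, -0.009, -0.077]
force: [-16.9, 0.0, 72.3]
width: -0.2
```

Emit:
apply_moves(commands=[[[0, 0.06, 0, 0, 0, 0], [0, 0.06, 0, 0, 0, 0]]])

```text
clock: 3.4
eef_pos: [562.3, 6.7, 85.3]
tool_rot: [-1.575, -0.01, -0.077]
force: [-5.5, 0.4, 18.1]
width: -0.0
```

Emit:
apply_moves(commands=[[[0, -0.3, 0, 0, 0, 0], [0, -0.6, 0, 0, 0, 0], [0, -0.6, 0, 0, 0, 0], [0, -0.3, 0, 0, 0, 0], [0, 0, 0, 0, 0, 0]]])

```text
clock: 3.82
eef_pos: [560.3, 5.9, 159.1]
tool_rot: [-1.578, -0.007, -0.077]
force: [-0.0, 0.5, 0.2]
width: -0.0
```

```bash
python3 g.py 71 0 115
python3 - <<'E'
from h import *
from cell import eyes
d=eyes.get_image("wrist");pickle.dump(d,open('w2.pkl','wb'))
cv2.imwrite('pics/w2.png',cv2.resize(d["image"][:,:,::-1],(800,600)))
E
```

```text
t 3.8167 [560.3   5.9 159.1] [-1.5778 -0.0075 -0.0768] [-0.   0.5  0.2] -0.022841009853247666
shift/40 [ 1.75  1.13 -2.55] turn/5deg [ 0.08 -0.01  0.09]
```

View pics/w2.png

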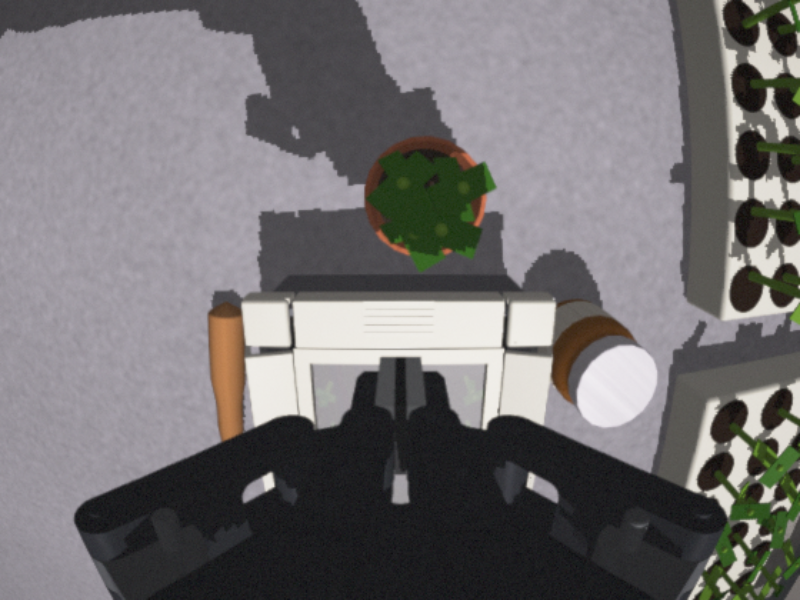

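Run:
```python
from h import *
d=pickle.load(open('w2.pkl','rb'))
for uv,l in [((243,296),(-80,110)),((554,293),(80,110))]: print(fplane(d,(np.array(uv)+.5)*.7-.5,85.5)[:2].round(1),b2w(l).round(1))
```

```text
[483.8  21. ] [480.3  19.6]
[638.9  10.2] [639.9   7.5]
```

Emit:
apply_moves(commands=[[[0.35, 0, -0.5, 0.08, 0, 0.09], [0.35, 0.1, -0.6, 0, 0, 0], [0.4, 0.2, -0.6, 0, 0, 0], [0.4, 0.2, -0.5, 0, 0, 0], [0.2, 0.2, -0.2, 0, 0, 0], [0, 0, 0, 0, 0, 0], [0, 0, 0, 0, 0, 0]]])

```text
clock: 4.45
eef_pos: [617.7, -96.9, 119.5]
tool_rot: [-1.571, 0.014, -0.072]
force: [-0.0, 1.3, -0.1]
width: -0.3
```

```bash
python3 g.py 71 0 98
```

```text
t 4.45 [617.7 -96.9 119.5] [-1.5706  0.0138 -0.0723] [-0.   1.3 -0.1] -0.2550673218327859
shift/40 [ 0.14  0.53 -0.1 ] turn/5deg [-0.    0.04 -0.16]
```

Emit:
apply_moves(commands=[[[0.12, 0.15, -0.05, 0, 0, -0.15], [0.04, 0.15, -0.05, 0, 0, 0], [0, 0.15, 0, 0, 0, 0], [0, 0.05, 0, 0, 0, 0], [0, 0, 0, 0, 0, 0]]])

```text
clock: 4.87
eef_pos: [621.2, -94.7, 96.7]
tool_rot: [-1.567, 0.004, -0.065]
force: [0.6, 0.4, 0.9]
width: 0.2
```

```bash
python3 g.py 71 0 85.5
```

```text
t 4.8667 [621.2 -94.7  96.7] [-1.5673  0.0038 -0.0648] [0.6 0.4 0.9] 0.18622718489879792
shift/40 [ 0.05  0.28 -0.17] turn/5deg [-0.04  0.12 -0.04]
```

Emit:
apply_moves(commands=[[[0.07, 0.05, -0.1, 0, 0.1, 0], [0.02, 0.05, 0, 0, 0, 0], [0, 0.05, 0, 0, 0, 0], [0, 0.05, 0, 0, 0, 0]]])

```text
clock: 5.2
eef_pos: [626.0, -98.0, 90.0]
tool_rot: [-1.567, 0.001, -0.073]
force: [-0.6, -0.3, 1.8]
width: -0.1
```

```bash
python3 g.py 71 0 85.5
```

```text
t 5.2 [626. -98.  90.] [-1.5672e+00  7.0000e-04 -7.2700e-02] [-0.6 -0.3  1.8] -0.07275154343206584
shift/40 [-0.08  0.11 -0.09] turn/5deg [-0.04  0.03 -0.01]
```

Emit:
apply_moves(commands=[[[0, 0.05, 0, 0, 0, 0], [0, 0.04, 0, 0, 0, 0], [0, 0.04, 0, 0, 0, 0]]])

```text
clock: 5.45
eef_pos: [626.5, -97.9, 85.4]
tool_rot: [-1.567, -0.0, -0.073]
force: [-3.8, 0.3, 21.0]
width: -0.1
```

Emit:
apply_moves(commands=[[[0, 0.03, 0, 0, 0, 0], [0, 0.03, 0, 0, 0, 0]]])

```text
clock: 5.62
eef_pos: [626.5, -97.9, 85.5]
tool_rot: [-1.568, -0.001, -0.073]
force: [-3.1, 0.0, 9.5]
width: -0.1
```

Emit:
apply_moves(commands=[[[0, -0.2, 0, 0, 0, 0], [0, -0.5, 0, 0, 0, 0], [-0.3, -0.3, -0.5, 0, 0, 0], [-0.4, 0, -0.6, 0, 0, 0], [-0.4, 0, -0.6, 0, 0, 0], [-0.4, 0, -0.5, 0, 0, 0], [-0.2, 0, -0.2, 0, 0, 0], [0, 0, 0, 0, 0, 0]]])

```text
clock: 6.28
eef_pos: [551.0, -188.9, 128.1]
tool_rot: [-1.566, -0.004, -0.068]
force: [0.1, -0.6, -0.4]
width: -0.0
```

```bash
python3 g.py 0 -101 97
```

```text
t 6.2833 [ 551.  -188.9  128.1] [-1.5658 -0.0039 -0.0677] [ 0.1 -0.6 -0.4] -0.0331357862749239
shift/40 [-0.16  0.78 -0.21] turn/5deg [-0.06  0.09  0.04]
```

Emit:
apply_moves(commands=[[[-0.16, 0.2, -0.2, -0.05, 0.08, 0.03], [0, 0.2, 0, 0, 0, 0], [0, 0.2, 0, 0, 0, 0], [0, 0.1, 0, 0, 0, 0], [0, 0, 0, 0, 0, 0]]])

```text
clock: 6.7
eef_pos: [547.1, -192.3, 96.9]
tool_rot: [-1.567, -0.004, -0.071]
force: [-0.4, -0.5, -0.1]
width: 0.0
```

```bash
python3 g.py 0 -101 85.5
```

```text
t 6.7 [ 547.1 -192.3   96.9] [-1.5671 -0.0039 -0.071 ] [-0.4 -0.5 -0.1] 0.010093304471398194
shift/40 [-0.07  0.28 -0.12] turn/5deg [-0.04  0.05  0.04]
```

Emit:
apply_moves(commands=[[[-0.07, 0.05, -0.12, 0, 0.05, 0], [0, 0.05, -0.05, 0, 0, 0], [0, 0.05, 0, 0, 0, 0], [0, 0.05, 0, 0, 0, 0]]])

```text
clock: 7.03
eef_pos: [544.7, -197.2, 87.8]
tool_rot: [-1.566, -0.003, -0.072]
force: [0.8, 0.2, -0.2]
width: 0.1
```

```bash
python3 g.py 0 -101 85.5
```

```text
t 7.0333 [ 544.7 -197.2   87.8] [-1.5663 -0.0034 -0.0719] [ 0.8  0.2 -0.2] 0.12665501686530012
shift/40 [-0.02  0.06  0.01] turn/5deg [-0.05  0.04  0.04]
```

Emit:
apply_moves(commands=[[[0, 0.03, 0, 0, 0, 0], [0, 0.03, 0, 0, 0, 0], [0, 0.03, 0, 0, 0, 0]]])

```text
clock: 7.28
eef_pos: [545.2, -197.2, 85.3]
tool_rot: [-1.567, -0.004, -0.072]
force: [-5.4, 1.5, 19.7]
width: 0.1
```

Emit:
apply_moves(commands=[[[0, 0.03, 0, 0, 0, 0], [0, 0.03, 0, 0, 0, 0]]])

```text
clock: 7.45
eef_pos: [545.1, -197.2, 85.5]
tool_rot: [-1.568, -0.005, -0.072]
force: [-3.4, 0.8, 9.7]
width: -0.2
```

Shut. On to the near side (local −72, 0).

Emit:
apply_moves(commands=[[[0, -0.2, 0, 0, 0, 0], [0, -0.5, 0, 0, 0, 0], [-0.3, -0.3, 0.5, 0, 0, 0], [-0.35, 0, 0.5, 0, 0, 0], [-0.4, 0, 0.6, 0, 0, 0], [-0.4, 0, 0.5, 0, 0, 0], [-0.2, 0, 0.2, 0, 0, 0], [0, 0, 0, 0, 0, 0]]])

```text
clock: 8.12
eef_pos: [487.4, -98.1, 130.5]
tool_rot: [-1.568, -0.014, -0.076]
force: [-0.1, -0.1, 0.1]
width: 0.2
```

```bash
python3 g.py -72 0 97
```

```text
t 8.1167 [487.4 -98.1 130.5] [-1.5676 -0.0144 -0.0755] [-0.1 -0.1  0.1] 0.2317237070859472
shift/40 [-0.21  0.84  0.17] turn/5deg [-0.04  0.    0.16]
```

Emit:
apply_moves(commands=[[[-0.2, 0.2, 0.15, -0.03, 0, 0.15], [-0.05, 0.2, 0.05, 0, 0, 0.05], [0, 0.2, 0, 0, 0, 0], [0, 0.1, 0, 0, 0, 0], [0, 0, 0, 0, 0, 0]]])

```text
clock: 8.53
eef_pos: [480.3, -90.5, 100.1]
tool_rot: [-1.571, 0.001, -0.077]
force: [0.3, -0.3, -0.6]
width: -0.3
```

```bash
python3 g.py -72 0 85.5
```

```text
t 8.5333 [480.3 -90.5 100.1] [-1.5713e+00  8.0000e-04 -7.7100e-02] [ 0.3 -0.3 -0.6] -0.3012405145304844
shift/40 [-0.01  0.36 -0.  ] turn/5deg [ 0.01 -0.02 -0.01]
```

Emit:
apply_moves(commands=[[[0, 0.06, 0, 0, 0, 0], [0, 0.06, 0, 0, 0, 0], [0, 0.06, 0, 0, 0, 0], [0, 0.05, 0, 0, 0, 0], [0, 0.04, 0, 0, 0, 0]]])

```text
clock: 8.95
eef_pos: [479.9, -92.0, 87.4]
tool_rot: [-1.572, 0.003, -0.08]
force: [-0.1, 0.8, 0.1]
width: 0.0
```

Emit:
apply_moves(commands=[[[0, 0.03, 0, 0, 0, 0], [0, 0.03, 0, 0, 0, 0]]])

```text
clock: 9.12
eef_pos: [480.3, -92.3, 85.3]
tool_rot: [-1.572, 0.002, -0.08]
force: [-4.8, 1.7, 26.0]
width: -0.1
```

Emit:
apply_moves(commands=[[[0, 0.03, 0, 0, 0, 0], [0, 0.03, 0, 0, 0, 0]]])

```text
clock: 9.28
eef_pos: [480.2, -92.3, 85.4]
tool_rot: [-1.573, 0.002, -0.08]
force: [-4.6, 1.1, 15.0]
width: 0.1
```

Now lift high and back away to −y to look with both cameras.

Emit:
apply_moves(commands=[[[0, -0.2, 0, 0, 0, 0], [0, -0.6, 0, 0, 0, 0], [0, -0.9, 0, 0, 0, 0], [0, -0.9, 0, 0, 0, 0], [0.2, -0.8, -0.4, 0, 0, 0], [0.3, -0.4, -0.8, 0, 0, 0], [0.3, -0.3, -0.8, 0, 0, 0], [0.3, 0, -0.8, 0, 0, 0]]])

```text
clock: 9.95
eef_pos: [517.9, -201.5, 260.9]
tool_rot: [-1.571, -0.002, -0.063]
force: [0.6, -0.0, -0.1]
width: 0.1
```

Emit:
apply_moves(commands=[[[0.2, 0, -0.9, 0, 0, 0], [0.2, 0, -0.9, 0, 0, 0], [0.2, 0, -0.9, 0, 0, 0], [0, 0, -0.5, 0, 0, 0], [0, 0, 0, 0, 0, 0], [0, 0, 0, 0, 0, 0]]])

```text
clock: 10.45
eef_pos: [535.4, -348.3, 265.1]
tool_rot: [-1.58, -0.012, -0.073]
force: [0.4, 0.1, -0.1]
width: 0.2
```

Run:
```python
from h import *
from cell import eyes
for n,f,(y0,y1,x0,x1) in (('wrist','w3',(0,420,0,560)),('scene','s3',(150,250,200,320)),('top','t3',(140,260,245,405))):
    d=eyes.get_image(n);pickle.dump(d,open(f+'.pkl','wb'))
    c=d["image"][y0:y1,x0:x1,::-1];k=800/(x1-x0) if n!='scene' else 6
    cv2.imwrite(f'pics/{f}.png',cv2.resize(c,None,fx=k,fy=k,interpolation=cv2.INTER_CUBIC))
togo([551,-95,300],-.0757)
```

```text
t 10.6 [ 535.7 -345.8  265.3] [-1.5793 -0.0119 -0.0696] [-0.3 -0.2  0.5] 0.06181666100599895
shift/40 [-0.04 -0.92  6.27] turn/5deg [0.1  0.07 0.14]
```

View pics/w3.png

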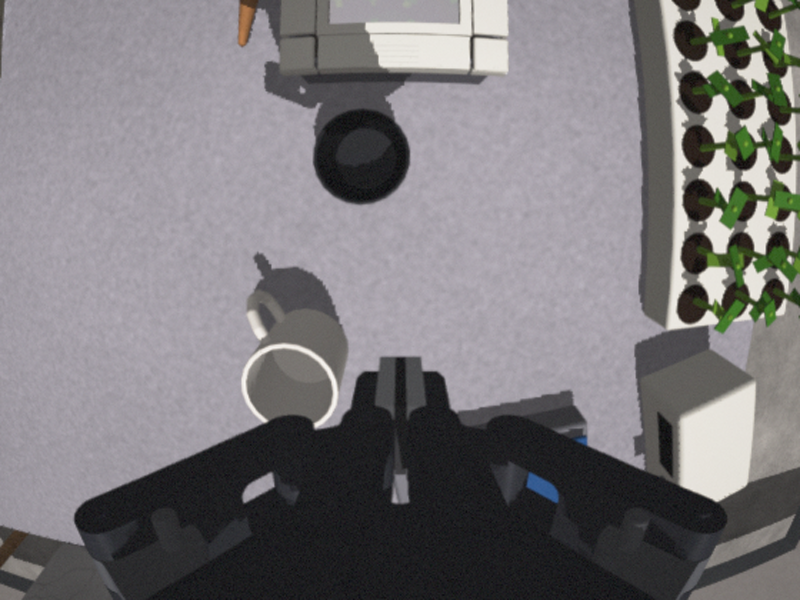

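View pics/s3.png

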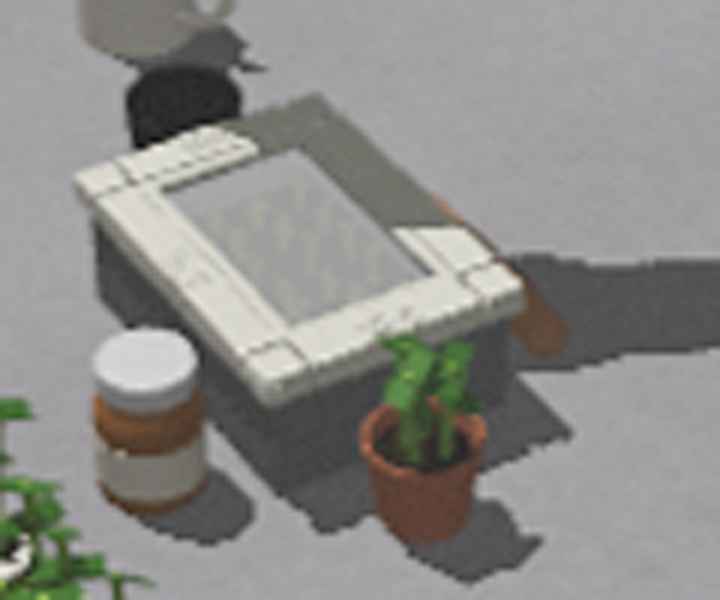

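View pics/t3.png

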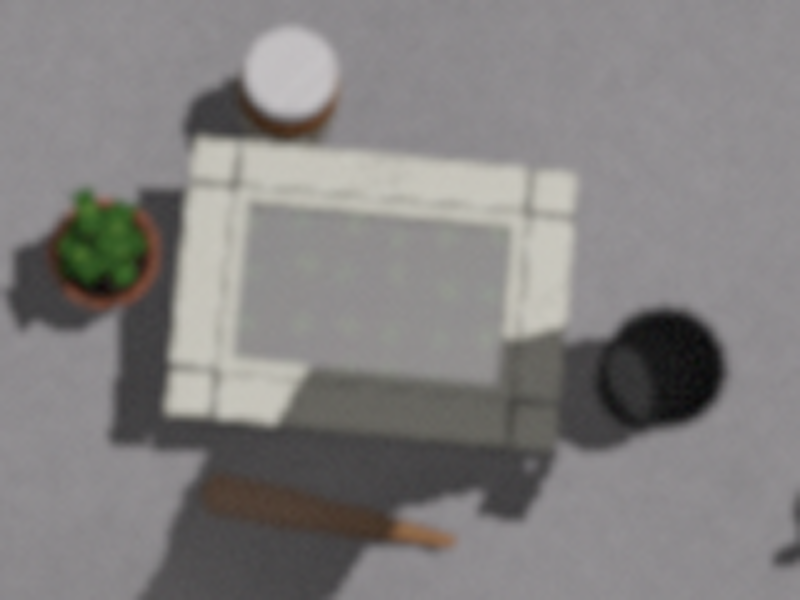

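```bash
python3 -c "
from cell import finish_job
print(finish_job())"
```

```text
the job is handed in; nothing more can be done
None
```

I pressed all four rim sections shut with closed fingertips, going round left, far, right, near, and handed the job in at about 10.6 s.

- **Lid:** Each press ended on a firm stop at 85.3 to 85.5 mm, the height of a shut rim. In the last top and scene pictures all four sections look flush with the corner pieces. I judged that by eye and had no joint reading to confirm the clicks.
- **Box and surroundings:** The box corners sit at the same pixels in the top view as at the start, to about 2 mm. In that crop the jar, pots and dibber had not moved either.
- **Arm:** It finished clear, about 265 mm up with the tool reading zero force. No press was aimed at the window.
- **Harder than intended:** The first press (left) read 72 N down and 17 N sideways at the wrist as it hit the stop. That is under the 120 N wrist limit. I slowed the other three, which read at most 26 N.
- **Disagreement:** The wrist and top cameras differed by 1 to 4 mm on the box position, so I used a value between them.

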